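# Put the aerial through to the radio

### The job

Open the aerial change-over box: swing the latch bar on its top out towards the robot until it is fully clear of the lid, then open the lid all the way so that it stands up by itself, and throw the lever inside fully over to the other side. Leave the box open with the latch still swung out, and don't knock about the other things on the desk.

Things in the scene. Friction and masses are not known exactly. Their poses are not given: they have to be found in the camera images.
- box: Grey metal change-over box screwed to the desk, 170 (x) x 200 (y) mm, walls 5 mm thick, 110 mm high; origin at the centre of its underside, +z up, its front face (-x) faces the robot, +y to its left seen from the robot. An 8 mm bare metal lid lies on the rim (lid top 118.5 mm above the desk). Two small brass glands stick out of the back. A steel ear on the right wall (-y) carries the latch.
- lid_hinge (a point): The middle of the lid's hinge axis, along the box's back rim: at (85, 0, 110.5) mm in the box frame; the axis is the box's y.
- lid_handle (a point): The middle of the lid's handle: a dark round bar, 12 mm thick and 100 mm long along the box's y, held level 42 mm in front of the lid's front edge by an arm at each end (an open loop, 34 mm clear between bar and box front). It is 212 mm from the hinge axis, 4 mm above it when shut, and moves with the lid. It can be pushed up from below or pinched from above.
- lid (a joint): Lid opening angle, rad: 0 shut, 1.57 upright, stop at 1.85 (leaning back). The hinge is stiff: the lid stays where it is left; lifting at the handle takes about 4 N. The latch bar holds it shut while it lies over it.
- latch_pivot (a point): The latch bar's upright pivot on the ear at the box's right side: (10, -140) mm in the box frame, 132 mm above the desk (top of the bar).
- latch_post (a point): Top centre of the latch's thumb post: a black upright round post, 16 mm thick, 43 mm tall, standing near the free end of a steel latch bar, 100 mm from the pivot, its top 175 mm above the desk. The bar is 122 mm long, 20 mm wide, 10 mm thick, lies level with its underside 122 mm above the desk and its free end 110 mm from the pivot; push the post sideways.
- latch (a joint): Latch angle, rad: 0 when the bar points along the box's +y, across the lid; grows as its free end swings towards the robot (anticlockwise from above); at 1.57 the bar points to the box's -x, beside the lid; stop at 1.75. Clear of the lid above about 1.33. Stays where left.
- lever_grip (a point): Middle of the lever's grip inside the box (hidden until the lid is open): a black round crossbar 18 mm thick and 44 mm long along the box's x, on a steel rod; centre 70 mm from the lever's pivot, which lies at (-15, 0, 22) mm in the box frame. The grip is about 80 mm above the desk at either end of its throw and 92 mm when upright.
- lever (a joint): Lever angle, rad: 0 leaning to the box's +y (left), 0.6 upright, stop at 1.2 leaning to -y (right). Push it about 1 N; it stays where left.
- mug: Bystander: white mug, 80 mm wide, 90 mm high, standing left of the box; origin at its underside.
- screwdriver: Bystander: black-handled screwdriver, 170 mm, lying close to the box's left side.
- mouse: Bystander: grey computer mouse, 100 x 58 x 32 mm, right of and in front of the box.
- handheld: Bystander: black handheld radio lying flat, 120 x 58 x 34 mm with a 100 mm aerial, right of the box.
- meter: Bystander: grey box meter, 90 x 130 x 85 mm, farther left.
- pliers: Bystander: pliers, about 185 mm, farther right.

How it is judged (in metres and radians):
On the way, in this order (a step that is already met when the one before it is completed fails the run):
1. the latch bar is swung clear of the lid, the lid still shut (value of joint latch above 1.33 rad and value of joint lid below 0.12 rad), for 0.2 s.
2. the lid is opened to about upright or beyond (value of joint lid above 1.45 rad and value of joint latch above 1.33 rad and value of joint lever below 0.5 rad), for 0.2 s.
3. the lever is thrown over to the other side (value of joint lever above 1.05 rad and value of joint lid above 1.45 rad), for 0.2 s.
At the end, for the whole second after the job is handed in: the latch bar is swung out clear of the lid (angle above 1.33 rad), the lid stands open (above 1.45 rad), the lever lies over on the other side (above 1.05 of 1.2 rad), all at rest (all of step 3 and value of joint latch above 1.33 rad and velocity of joint latch between -0.05 and 0.05 rad/s and velocity of joint lid between -0.05 and 0.05 rad/s and velocity of joint lever between -0.05 and 0.05 rad/s); the robot touches nothing.
It fails at once if a bystander is knocked away (moved more than 40 mm) (distance of any of mug, screwdriver, mouse, handheld, meter, pliers from where it was at the start of the episode above 0.04 m).
It fails at once if the mug or the meter is tipped over (angle between any of mug, meter's own z axis and vertical above 0.5 rad).
It also fails if it takes over 72 s, if anything falls off the work surface, if the arm or the gripper's body presses on something with over 40 N, if the wrist force passes 120 N, or if a joint passes its speed limit or range.

### The arm

A 6-joint arm with a two-finger parallel gripper is mounted at the origin on the work surface. World frame = base frame: x ahead of the robot, y to its left, z up, the work surface at z = 0. Lengths are in m, angles in degrees, forces in N, time in s.
With the tool pointing down it reaches from about 0.4 to 0.825 m from the base axis. Payload 7 kg.
Tool frame: the origin (TCP) lies midway between the tips of the shut fingers; the grasp point (between the pads) lies 19 mm behind it; z points along the fingers, y is the line along which they close (so a half turn about z gives the same grasp; the last joint's range is limited). The gripper opens to 88 mm and grips with 3 to 60 N. Pads are 19 mm wide; open, the fingers measure 130 mm over their backs; the gripper's body (78 mm by 193 mm) begins 47 mm behind the grasp point.
Start: joints at [85.548, 20.546, 0.682, 0, -70.136, -16.507], TCP at [0.241, 0.63, 0.227] pointing down, gripper open.
Joint ranges: [-176.03, 176.03], [-82.01, 121.73], [-58.28, 71.71], [-173.87, 95.51], [-174.79, -0.11], [-173.66, 173.66]. Speed limits (degrees/s): [136.94, 136.94, 172.46, 180, 180, 180].

### API

Orientations are given as a 3x3 rotation matrix whose columns are the frame's x, y, z axes.
In Python, from rig import robot gives the robot as it stands. Calls block until the motion is done:
- robot.goto(position, orientation): joint-space move of the TCP to a pose.
- robot.servo_line(position, ori=None, speed=0.15): straight line of the TCP; ori=None keeps the orientation; speed is the mean speed in m/s.
- robot.movej(angles): joint-space move.
- robot.move_gripper(opening): opening from 0.0 (shut) to 1.0 (fully open); the grip force is fixed at half the most; returns when the fingers have stopped.
- robot.dwell(seconds).
- robot.ik(position, orientation): joint angles nearest the present ones, or None.
- robot.grab_frame(name): name is "side" or "top"; returns (picture, depth): 480x640x3 uint8, red, green, blue; 480x640 float32, m along the optical axis (not along the pixel's ray), 0 where there is no reading.
- robot.camera_info(name): a dict with "vfov" (degrees; the focal length in pixels is half the picture's height over the tangent of half this angle, whatever the lens; pixels are square), "cx", "cy" (the principal point, pixels), "view" (4x4, takes a point from world to camera coordinates). Camera axes: x right, y down, z forward; pixel columns grow to the right and rows downward; lengths in m; the calibration is good to about 2 mm. A picture is of the moment at which its call begins. camera_info takes no time and is no camera call.
A pose or a line that the arm cannot do raises robot.Unreachable and nothing moves.
- robot.job_done(): hands the job in; it is judged then, once.
Readings, each from a call of its own:
- robot.read_t(): time.
- robot.read_qpos(): joint angles.
- robot.read_qvel(): joint speeds.
- robot.read_effort(): joint torques, N m.
- robot.read_position(): TCP position.
- robot.read_tcp_rot(): TCP orientation.
- robot.read_force(): force on the tool from outside, world axes, zero at the start.
- robot.read_ft_torque(): the same for the moment, N m.
- robot.read_grip_width(): opening from 0.0 (shut) to 1.0 (fully open).
- robot.read_finger_force(): force on a finger pad.
Only numpy, scipy, OpenCV 4.12 (cv2) and the standard library are available. Lean on these libraries where they do the work, as an engineer would, in place of code of your own. Each camera call takes 0.05 s, during which the arm holds its last target. There are 200 camera calls.

## Working session

There is one attempt and no reset: what is moved stays moved. The work goes in short steps, each a Python script; the robot and the scene stay as the last script left them, time stands still between calls to the robot, and variables do not carry over. Pictures are saved under pics/ and viewed, at most 10 in all, crops included, and the job is handed in when it is done.

```bash
mkdir -p pics; cat > h.py <<'E'
import numpy as np, cv2
from rig import robot
def cam(n):
    i=robot.camera_info(n); f=240/np.tan(np.radians(i['vfov'])/2); return f,i['cx'],i['cy'],np.array(i['view'])
def px(n,d,u,v):
    f,cx,cy,V=cam(n); z=float(d[v,u]); return (np.linalg.inv(V)@[(u-cx)/f*z,(v-cy)/f*z,z,1])[:3]
def ray(n,u,v,h):
    f,cx,cy,V=cam(n); W=np.linalg.inv(V); o=W[:3,3]; r=W[:3,:3]@[(u-cx)/f,(v-cy)/f,1]; return o+r*(h-o[2])/r[2]
def snap(n,name):
    p,d=robot.grab_frame(n); cv2.imwrite(f'pics/{name}.png',p[:,:,::-1]); np.save(f'{name}.npy',d); return p,d
E
python3 - <<'E'
from h import *
for n in('side','top'):
    snap(n,n+'0'); i=robot.camera_info(n); print(n,i['vfov'],i['cx'],i['cy'],np.round(np.linalg.inv(i['view']),3).tolist())
print(robot.read_tcp_rot())
E
```

```text
side 48.7449324294475 316.8505744877823 245.71374461841296 [[0.876, -0.334, 0.348, 0.008], [-0.482, -0.637, 0.601, -0.917], [0.021, -0.694, -0.719, 1.264], [0.0, 0.0, 0.0, 1.0]]
top 43.043298774680196 313.43091119002446 242.9320186330656 [[0.017, -0.994, 0.108, 0.359], [-1.0, -0.018, -0.007, 0.01], [0.009, -0.108, -0.994, 1.778], [0.0, 0.0, 0.0, 1.0]]
[[ 9.33816420e-01 -3.57752351e-01 -3.86603198e-04]
 [-3.57752523e-01 -9.33815290e-01 -1.46131928e-03]
 [ 1.61774430e-04  1.50291221e-03 -9.99998858e-01]]
```

View pics/top0.png

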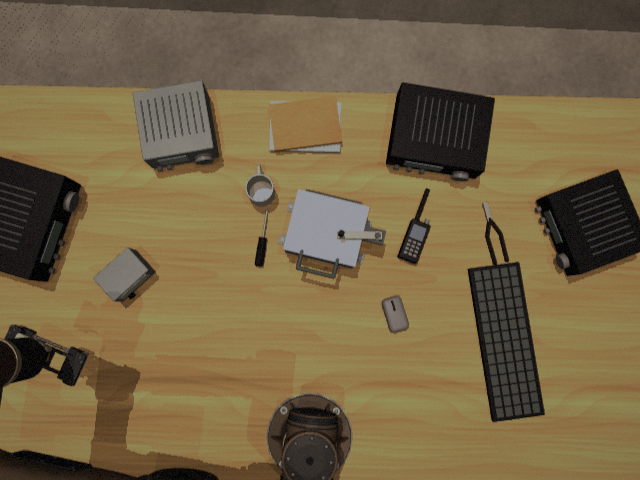

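View pics/side0.png

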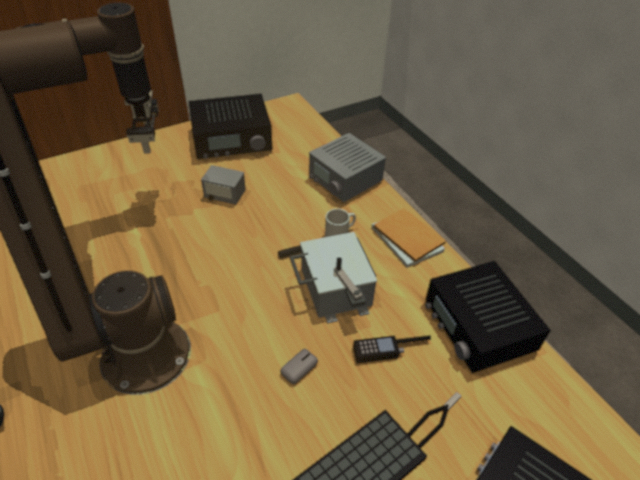

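The top view shows the box at about (327,228) px, turned slightly. The latch post is at (341,233), the pivot at about (378,236) and the handle at (318,271). The mouse is at (395,314), the radio at (414,241) and the mug at (260,190). Next I'll enlarge this area.

```bash
python3 - <<'E'
import cv2
a=cv2.imread('pics/top0.png')[178:328,245:445]; cv2.imwrite('pics/c0.png',cv2.resize(a,None,fx=4,fy=4,interpolation=cv2.INTER_CUBIC))
E
```

```text
(no output)
```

View pics/c0.png

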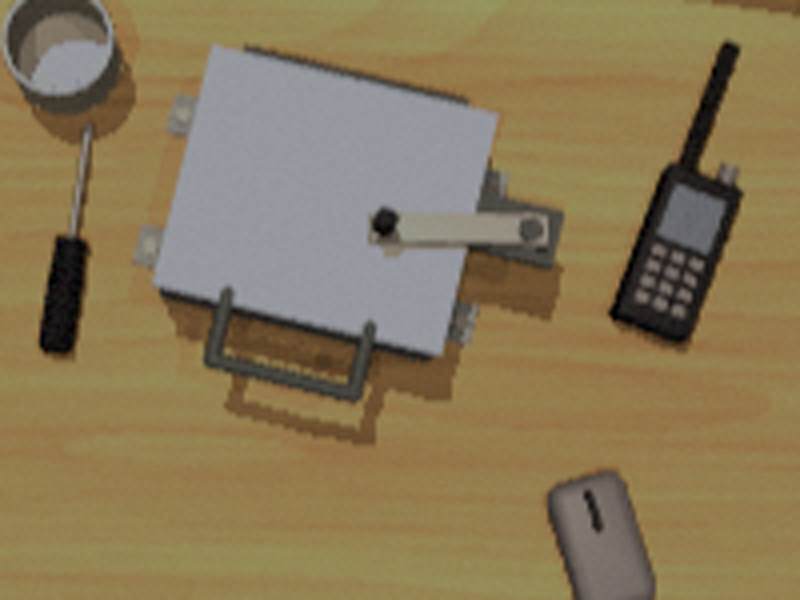

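The enlarged crop (4x, origin at (245,178)) gives these positions:
- **Lid corners:** (212,46), (497,114), (436,356), (155,290)
- **Latch:** pivot (532,230), post top (385,220)
- **Handle bar ends:** (210,362) and (357,396)

The mouse and radio lie to the right, clear of the bar's swing.

```bash
python3 - <<'E'
from h import *
d=np.load('top0.npy')
P={}
def c(x,y): return 245+(x+.5)/4-.5,178+(y+.5)/4-.5
for n,x,y,h in [('BL',212,46,.1185),('BR',497,114,.1185),('FR',436,356,.1185),('FL',155,290,.1185),('piv',532,230,.132),('post',385,220,.175),('hl',210,362,.1205),('hr',357,396,.1205),
  ('mouse1',550,490,.03),('mouse2',622,475,.03),('radioFL',615,315,.034),('radioBL',668,165,.034),('radio R',740,185,.034),('mug',60,45,.09),('sd',65,295,.015)]:
    P[n]=ray('top',*c(x,y),h); print(n,P[n].round(4))
for u,v in[(300,240),(345,215),(320,210)]: print(px('top',d,u,v).round(4))
bx=(P['BL']+P['BR']-P['FL']-P['FR'])[:2]; by=(P['BL']+P['FL']-P['BR']-P['FR'])[:2]
print('yaw',np.degrees(np.arctan2(bx[1],bx[0])),np.degrees(np.arctan2(-by[0],by[1])),np.linalg.norm(bx)/2,np.linalg.norm(by)/2)
hh=P['hl']-P['hr'];print('h yaw',np.degrees(np.arctan2(-hh[0],hh[1])),np.linalg.norm(hh))
yw=(np.arctan2(bx[1],bx[0])+np.arctan2(-by[0],by[1]))/2
c0=sum(P[k] for k in('BL','BR','FR','FL'))[:2]/4
R=np.array([[np.cos(yw),-np.sin(yw)],[np.sin(yw),np.cos(yw)]])
print('center',c0)
for k in P: print(k,(R.T@(P[k][:2]-c0)).round(4))
b=R.T@(P['post']-P['piv'])[:2]; print('latch0',np.arctan2(-b[0],b[1]),np.linalg.norm(b))
E
```

```text
BL [0.6883 0.0442 0.1185]
BR [ 0.6444 -0.1535  0.1185]
FR [ 0.4762 -0.113   0.1185]
FL [0.518  0.0799 0.1185]
piv [ 0.5625 -0.1766  0.132 ]
post [ 0.5621 -0.0741  0.175 ]
hl [0.4692 0.0412 0.1205]
hr [ 0.4478 -0.0593  0.1205]
mouse1 [ 0.3879 -0.2022  0.03  ]
mouse2 [ 0.3994 -0.2537  0.03  ]
radioFL [ 0.514  -0.2479  0.034 ]
radioBL [ 0.6238 -0.2861  0.034 ]
radio R [ 0.6101 -0.3383  0.034 ]
mug [0.6927 0.1517 0.09  ]
sd [0.5231 0.1495 0.015 ]
[0.5467 0.0349 0.1187]
[ 0.6195 -0.0882  0.1112]
[ 0.6296 -0.0185  0.1275]
yaw -12.670305243866013 -12.387163655298712 0.17345452916021323 0.19994805795000345
h yaw -12.019520723054697 0.10277200505941432
center [ 0.58174722 -0.03560452]
BL [0.0867 0.1011]
BR [ 0.0867 -0.1015]
FR [-0.0862 -0.0985]
FL [-0.0872  0.0989]
piv [ 0.0118 -0.1418]
post [-0.0109 -0.0418]
hl [-0.1265  0.0506]
hr [-0.1256 -0.0522]
mouse1 [-0.1531 -0.2046]
mouse2 [-0.1306 -0.2525]
radioFL [-0.0201 -0.2219]
radioBL [ 0.0954 -0.2354]
radio R [ 0.0934 -0.2893]
mug [0.0677 0.2069]
sd [-0.0974  0.168 ]
latch0 0.2225605021692508 0.10256601208042891
```

```bash
cat >> h.py <<'E'
yw=np.radians(-12.4); Rb=np.array([[np.cos(yw),-np.sin(yw),0],[np.sin(yw),np.cos(yw),0],[0,0,1]])
B0=np.array([.5817,-.0356,0])+Rb@[.0007,-.0007,0]
def W(x,y,z): return B0+Rb@(np.array([x,y,z])/1000)      # box mm -> world m
def down(ya):                                             # tool down, its y at angle ya (rad) in the box frame
    y=Rb@[np.cos(ya),np.sin(ya),0]; z=np.array([0,0,-1.]); return np.c_[np.cross(y,z),y,z]
def latch(a,z=141): return W(10-100*np.sin(a),-140+100*np.cos(a),z), down(a+np.pi)
def handle(t,dz=0,dx=0): return W(85-212*np.cos(t)+4*np.sin(t)+dx,0,110.5+212*np.sin(t)+4*np.cos(t)-19+dz)
E
python3 - <<'E'
from h import *
for k in(0,np.pi):
    for a in(.22,.7,1.2,1.7):
        p,R=latch(a); q=robot.ik(p,R@np.diag([-1,-1,1]) if k else R); print(k,a,None if q is None else np.round(q,0))
for k in(0,np.pi):
    for t in(0,.5,1,1.4,1.7): q=robot.ik(handle(t),down(k)); print(k,t,None if q is None else np.round(q,0))
E
```

```text
0 0.22 [ 12.  15. -20.   0. -56. -12.]
0 0.7 [ 12.  11. -25.   0. -54.  16.]
0 1.2 [  9.   8. -29.   0. -54.  48.]
0 1.7 [  3.   8. -29.   0. -53.  82.]
3.141592653589793 0.22 [ 12.  15. -20.   0. -56. 168.]
3.141592653589793 0.7 [  12.   11.  -25.    0.  -54. -164.]
3.141592653589793 1.2 [   9.    8.  -29.    0.  -54. -132.]
3.141592653589793 1.7 [  3.   8. -29.   0. -53. -98.]
0 0 [ 24.   8. -36.   0. -46. 144.]
0 0.5 [ 21.   4. -25.   0. -61. 146.]
0 1 [ 17.   8. -10.   0. -72. 151.]
0 1.4 [ 13.  15.   2.   0. -77. 154.]
0 1.7 [ 11.  21.  11.   0. -80. 157.]
3.141592653589793 0 [ 24.   8. -36.   0. -46. -36.]
3.141592653589793 0.5 [ 21.   4. -25.   0. -61. -34.]
3.141592653589793 1 [ 17.   8. -10.   0. -72. -29.]
3.141592653589793 1.4 [ 13.  15.   2.   0. -77. -26.]
3.141592653589793 1.7 [ 11.  21.  11.   0. -80. -23.]
```

```bash
python3 - <<'E'
from h import *
robot.move_gripper(.5)
p,R=latch(.22); robot.goto(p+[0,0,.1],R)
robot.servo_line(p); print('down',robot.read_force().round(1),robot.read_position().round(3))
for a in np.linspace(.22,1.72,9)[1:]:
    robot.servo_line(*latch(a),speed=.12); print(round(a,2),robot.read_force().round(1))
p,R=latch(1.72); robot.servo_line(p+[0,0,.09],speed=.2)
robot.servo_line(handle(0,110),down(np.pi),speed=.25)
print(robot.read_t(),robot.read_position())
p,d=snap('top','t1'); a=p[165:345,235:475,::-1]; cv2.imwrite('pics/c1.png',cv2.resize(a,None,fx=3.3,fy=3.3,interpolation=cv2.INTER_CUBIC))
E
```

```text
down [-0.2  0.2 -0.2] [ 0.562 -0.075  0.142]
0.41 [1.3 0.2 0.3]
0.6 [0.9 0.3 0.4]
0.78 [ 0.1  0.5 -0.5]
0.97 [ 0.2 -0.2  0.5]
1.16 [0.5 0.6 0.3]
1.34 [ 0.2 -0.2  0.6]
1.53 [-0.7  0.3  0.1]
1.72 [ 0.3  0.3 -0.8]
9.6833 [ 0.45806968 -0.00931577  0.20528717]
```

View pics/c1.png

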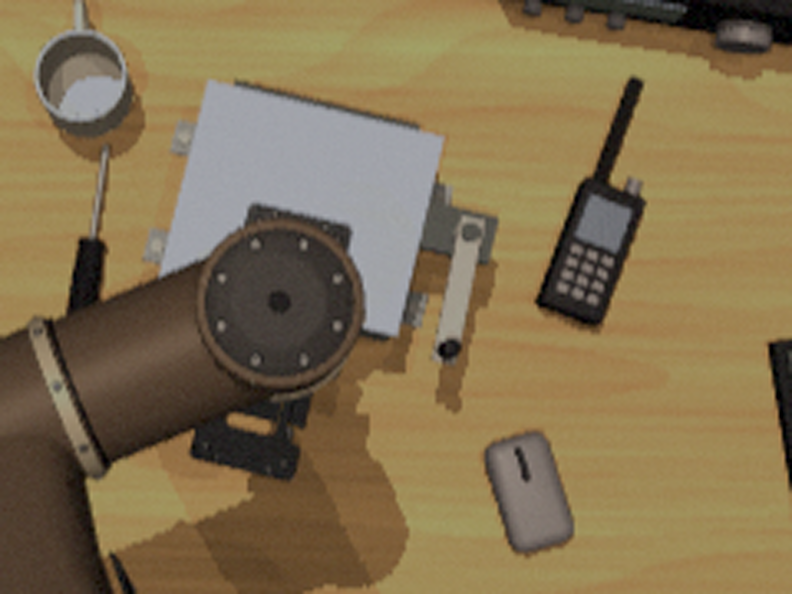

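The latch bar now points from its pivot at crop (471,231) to the post at (449,348). That is parallel to the lid's side edge and clear of the lid, about 1.57 rad. Everything else is where it was, so I'll pinch the handle next.

```bash
python3 - <<'E'
from h import *
robot.move_gripper(.28)
robot.servo_line(handle(0,40,-1),down(np.pi),speed=.15)
robot.servo_line(handle(0,0,-1),speed=.06); print('at handle',robot.read_force().round(1),robot.read_position().round(4))
if abs(robot.read_force()).max()<12:
    robot.move_gripper(0); print('grip',robot.read_grip_width(),robot.read_finger_force(),robot.read_force().round(1))
    robot.servo_line(handle(.12),speed=.06); print(robot.read_force().round(1),robot.read_grip_width())
p,d=snap('side','s2'); a=p[170:350,230:470,::-1]; cv2.imwrite('pics/c2.png',cv2.resize(a,None,fx=3.3,fy=3.3,interpolation=cv2.INTER_CUBIC))
print(robot.read_t())
E
```

```text
at handle [ 0.5  0.2 -0.3] [ 0.4574 -0.0089  0.0956]
grip 0.13061905874163046 30.03735512495041 [10.2 -8.8 -3. ]
[ 7.7 -5.9 -0.2] 0.12643369890805264
12.7833
```

View pics/c2.png

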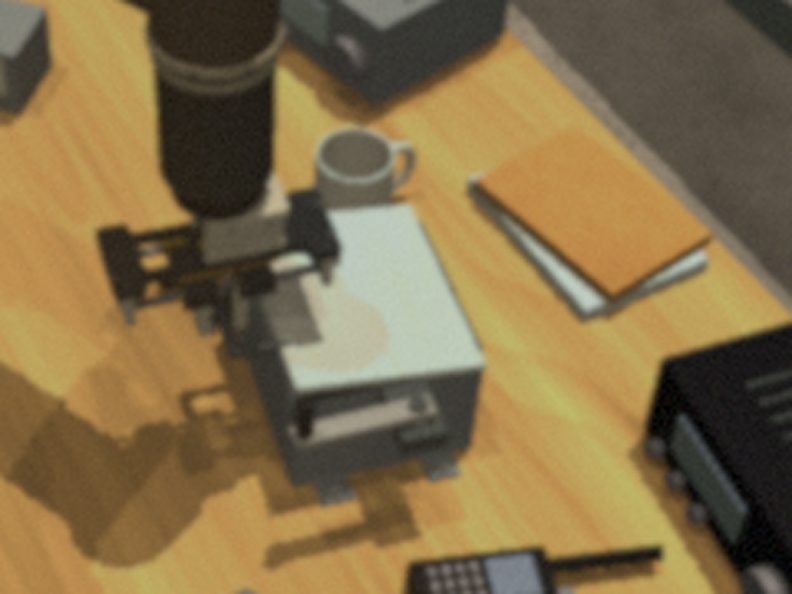

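The fingers hold the bar at a width of about 11.5 mm. The lid's front edge, at crop (270,370), has lifted off the rim and the latch is clear beside it. I'll carry on around the arc.

```bash
python3 - <<'E'
from h import *
for t in np.linspace(.12,1.68,11)[1:]:
    robot.servo_line(handle(t),speed=.1); f=robot.read_force(); w=robot.read_grip_width(); print(round(t,2),f.round(1),round(w,3))
    if w<.08 or np.linalg.norm(f)>60: print('STOP'); break
p,d=snap('side','s3'); a=p[110:350,200:520,::-1]; cv2.imwrite('pics/c3.png',cv2.resize(a,None,fx=2.5,fy=2.5,interpolation=cv2.INTER_CUBIC))
print(robot.read_t())
E
```

```text
0.28 [10.8 -5.8 -3.8] 0.123
0.43 [14.6 -8.1 -8.4] 0.121
0.59 [ 17.1  -7.9 -12.2] 0.125
0.74 [ 13.6  -6.7 -13.5] 0.128
0.9 [ 7.1 -4.6 -9.1] 0.124
1.06 [ 2.6 -3.3 -4.1] 0.125
1.21 [-2.1 -4.4  4.7] 0.129
1.37 [-1.2 -5.4  4.4] 0.126
1.52 [-0.5 -6.4  2.2] 0.123
1.68 [ 0.6 -6.   1.8] 0.122
17.6667
```

View pics/c3.png

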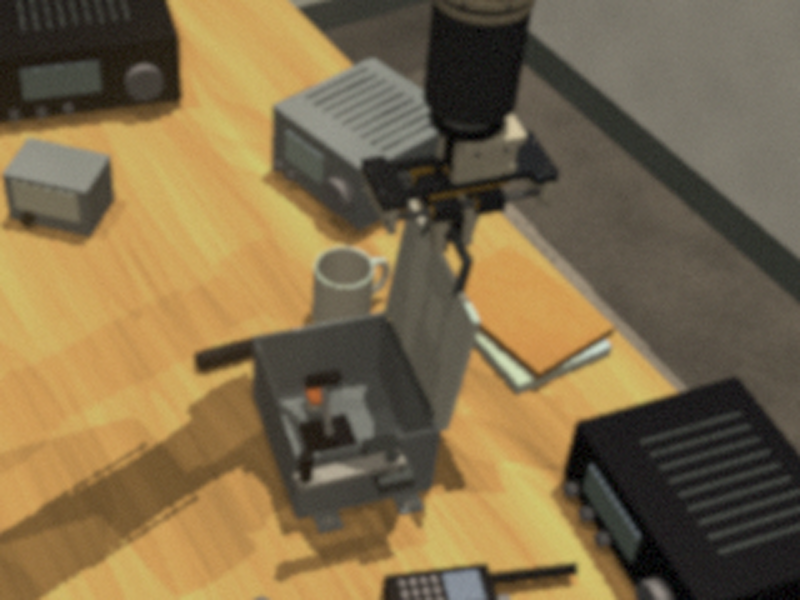

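The lid stands upright and slightly back. Inside, the lever's black grip is at crop (322,380), leaning left. I'll release the handle, back off upwards and throw the lever with shut fingers.

```bash
python3 - <<'E'
from h import *
robot.move_gripper(.4); robot.servo_line(handle(1.68,70),speed=.15)
print('off',robot.read_force().round(1))
R=down(np.pi)
robot.servo_line(W(-30,71,400),R,speed=.25); robot.move_gripper(0)
robot.servo_line(W(-30,71,140),speed=.2); robot.servo_line(W(-30,71,70),speed=.08)
print('in',robot.read_force().round(1))
for y in(50,30,10,-8,-18,-21):
    robot.servo_line(W(-30,y,70),speed=.08); f=robot.read_force(); print(y,(Rb.T@f).round(1))
    if np.linalg.norm(f)>20: break
robot.servo_line(W(-30,y+12,70),speed=.08); robot.servo_line(W(-30,y+12,250),speed=.15)
robot.servo_line(W(-200,120,330),speed=.25)
for n in('side','top'): snap(n,n+'4')
a=np.hstack([cv2.resize(cv2.imread('pics/side4.png')[200:350,270:400],(520,600),interpolation=2)[:,:400],cv2.resize(cv2.imread('pics/top4.png')[178:328,275:375],(400,600),interpolation=2)]); cv2.imwrite('pics/c4.png',a)
print(robot.read_t())
E
```

```text
off [-0.3 -0.   0.7]
in [0.7 0.1 0.4]
50 [-0.1  0.4 -0.2]
30 [ 0.1 -0.8 -0.2]
10 [-0.3 -0.7 -0.6]
-8 [-0.1  0.2 -0.3]
-18 [0.4 1.6 0.2]
-21 [-3.1 13.9 -0.3]
27.8833
```

View pics/c4.png

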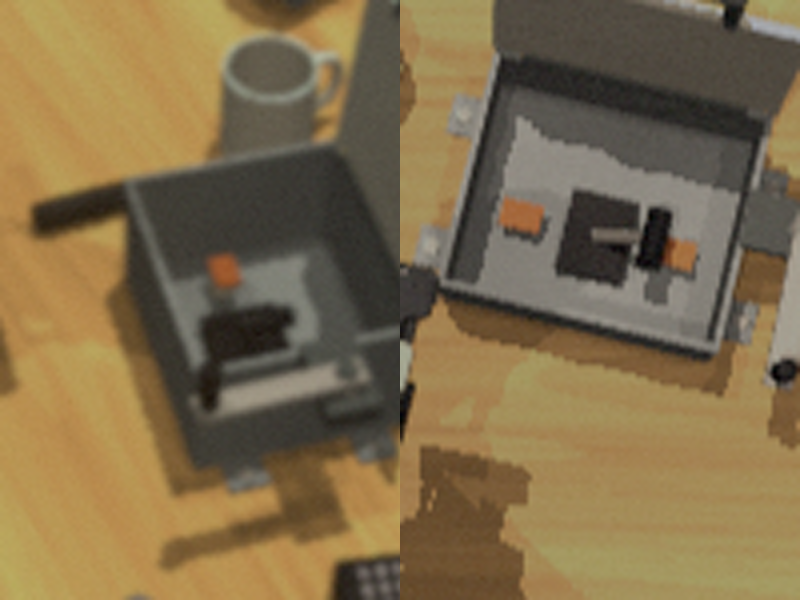

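The lever grip now lies to the right at crop (655,238), against its stop (force rose to 14 N). The latch is still out and the lid is still up. I'll check the lid and lever angles from depth before handing in.

```bash
python3 - <<'E'
from h import *
d=np.load('top4.npy')
for u,v in[(320,189),(322,184),(321,180),(339,237)]:
    b=Rb.T@(px('top',d,u,v)-B0)*1000; print(u,v,b.round(0), 'lid',np.arctan2(b[2]-110.5,85-b[0]).round(2),'lever',(.6-np.arctan2(b[1],b[2]-22)).round(2))
E
```

```text
320 189 [ 94.  40. 157.] lid 1.75 lever 0.31
322 184 [ 98.  37. 204.] lid 1.71 lever 0.4
321 180 [101.  41. 237.] lid 1.7 lever 0.41
339 237 [-13. -41.  86.] lid -0.25 lever 1.17
```

```bash
python3 -c "
from h import *
print(robot.read_force().round(1)); print(robot.job_done())"
```

```text
[0.6 0.2 0. ]
the job is handed in; nothing more can be done
None
```

I handed the job in after about 28 s of robot time: latch swung out (about 1.57 rad), lid standing open (about 1.7 rad), lever thrown to its stop (about 1.17 rad), and no bystander seen to move; no verdict came back.

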